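Tally the chalk-dotted triangle

TASK

Each of the four sea-green glazed triangles lies on its own sprung tally seat; count the one with the white chalk dot as a second by pressing it lightly straight down with the fingertips until its seat has sunk at least halfway. Hold it down for about a second, then withdraw so that it rises again with the triangle still in place on its seat. Pick nothing up, and do not touch the other triangles, anvil, bell, paddle, bowl or the cabinet's lattice door.

Things in the scene. Friction and masses are not known exactly. Their poses are not given: they have to be found in the camera images.
- tile_white: Loose sea-green glazed equilateral triangle tile with a white chalk dot 22 mm across at the middle of its top face, the one to press; sides 95 mm, 14 mm thick, flat, 0.11 kg; a circle of radius 27 mm about its centre fits inside it. Origin: centre of its underside, z up, one corner along its x axis. It lies on a sprung seat; with the seat up its top face is 50 mm above the table.
- seat_white: Fixed round dark-wood base, 128 mm across and 20 mm high, of the seat under tile_white; origin at the centre of its underside, on the table. Its sprung cork pan, 118 mm across, stands 16 mm above the base and carries the tile.
- pan_white (a joint): How far the cork pan under tile_white has sunk, in m: 0 up, 0.012 at its bottom stop. It starts to sink under a push of about 1 N on the tile, is halfway down at about 3 N and reaches its stop at about 6 N; it rises by itself.
- tile_blue: Loose sea-green glazed equilateral triangle tile with a cobalt-blue dot 22 mm across at the middle of its top face; sides 95 mm, 14 mm thick, flat, 0.11 kg; a circle of radius 27 mm about its centre fits inside it. Origin: centre of its underside, z up, one corner along its x axis. It lies on a sprung seat; with the seat up its top face is 50 mm above the table.
- seat_blue: Fixed round dark-wood base, 128 mm across and 20 mm high, of the seat under tile_blue; origin at the centre of its underside, on the table. Its sprung cork pan, 118 mm across, stands 16 mm above the base and carries the tile.
- pan_blue (a joint): How far the cork pan under tile_blue has sunk, in m: 0 up, 0.012 at its bottom stop. It starts to sink under a push of about 1 N on the tile, is halfway down at about 3 N and reaches its stop at about 6 N; it rises by itself.
- tile_plain_a: Loose sea-green glazed equilateral triangle tile with a plain unmarked top; sides 95 mm, 14 mm thick, flat, 0.11 kg; a circle of radius 27 mm about its centre fits inside it. Origin: centre of its underside, z up, one corner along its x axis. It lies on a sprung seat; with the seat up its top face is 50 mm above the table.
- seat_plain_a: Fixed round dark-wood base, 128 mm across and 20 mm high, of the seat under tile_plain_a; origin at the centre of its underside, on the table. Its sprung cork pan, 118 mm across, stands 16 mm above the base and carries the tile.
- pan_plain_a (a joint): How far the cork pan under tile_plain_a has sunk, in m: 0 up, 0.012 at its bottom stop. It starts to sink under a push of about 1 N on the tile, is halfway down at about 3 N and reaches its stop at about 6 N; it rises by itself.
- tile_plain_b: Loose sea-green glazed equilateral triangle tile with a plain unmarked top; sides 95 mm, 14 mm thick, flat, 0.11 kg; a circle of radius 27 mm about its centre fits inside it. Origin: centre of its underside, z up, one corner along its x axis. It lies on a sprung seat; with the seat up its top face is 50 mm above the table.
- seat_plain_b: Fixed round dark-wood base, 128 mm across and 20 mm high, of the seat under tile_plain_b; origin at the centre of its underside, on the table. Its sprung cork pan, 118 mm across, stands 16 mm above the base and carries the tile.
- pan_plain_b (a joint): How far the cork pan under tile_plain_b has sunk, in m: 0 up, 0.012 at its bottom stop. It starts to sink under a push of about 1 N on the tile, is halfway down at about 3 N and reaches its stop at about 6 N; it rises by itself.
- anvil: Squat iron anvil block, 80 x 80 mm at the foot and 57 mm high, with a stub horn reaching 60 mm out from its centre along its x axis, 2.2 kg, standing loose; origin at the centre of its underside. Leave alone.
- bell: Brass hand bell standing mouth down, 68 mm across the mouth, dark wooden handle upwards, 112 mm high, loose; origin at the centre of its underside. Leave alone.
- paddle: Round olive-wood tamping paddle lying flat, disc 90 mm across and 18 mm thick, with a flat handle reaching 170 mm from the disc's centre along its x axis; origin under the disc's centre. Leave alone.
- glaze_bowl: Small blue ceramic bowl, 72 mm across and 35 mm high, loose; origin at the centre of its underside. Leave alone.
- door_pull (a point): Tip of the brass pull on the sliding lattice door in the front of the cedar cabinet (560 mm wide, 150 mm high) at the back of the table; the door slides along y. Leave alone.
- lattice_door: Sliding wooden lattice door, 270 mm along y, 126 mm high and 14 mm thick, in the front of the cedar cabinet at the back of the table; origin at the middle of the door; it slides along y. Leave alone.
Mind the look-alikes: they are no part of the job. Leave any purple look-alike of the seat_blue alone. What is shaped like the tile_white but yellow is not meant.

How it is judged (in metres and radians):
On the way, in this order (a step that is already met when the one before it is completed fails the run):
1. the fingertips hold the chalk-dotted triangle down, its seat sunk at least 5 of its 12 mm, for half a second (value of joint pan_white above 0.005 m and contact force between the fingers and tile_white above 0.3 N), for 0.5 s.
2. the fingers are withdrawn and its seat has risen (value of joint pan_white below 0.002 m and contact force between the fingers and tile_white below 0.05 N), for 0.2 s.
At the end, for the whole second after the job is handed in: All four seats are up (within 2 mm) with their triangles resting on them within 12 mm of the centre, at rest and not lifted; the anvil, bell, paddle, bowl and lattice door are within 10 mm of where they began (value of joint each of pan_white, pan_blue, pan_plain_a, pan_plain_b below 0.002 m and horizontal distance between tile_white and seat_white below 0.012 m and z of tile_white in the frame of seat_white below 0.042 m and linear speed of each of tile_white, tile_blue, tile_plain_a, tile_plain_b below 0.02 m/s and horizontal distance between tile_blue and seat_blue below 0.012 m and z of tile_blue in the frame of seat_blue below 0.042 m and horizontal distance between tile_plain_a and seat_plain_a below 0.012 m and z of tile_plain_a in the frame of seat_plain_a below 0.042 m and horizontal distance between tile_plain_b and seat_plain_b below 0.012 m and z of tile_plain_b in the frame of seat_plain_b below 0.042 m and distance of each of anvil, bell, paddle, glaze_bowl, door_pull from where it was at the start of the episode below 0.01 m); the robot touches nothing.
It fails at once if the chalk-dotted triangle is pressed hard (over 20 N) (contact force between the fingers and tile_white above 20 N).
It fails at once if a triangle slides more than 12 mm off the centre of its seat, is lifted more than 6 mm off it or is tilted (horizontal distance between tile_white and seat_white above 0.012 m or z of tile_white in the frame of seat_white above 0.042 m or angle between any of tile_white, tile_blue, tile_plain_a, tile_plain_b's own z axis and vertical above 0.15 rad or horizontal distance between tile_blue and seat_blue above 0.012 m or z of tile_blue in the frame of seat_blue above 0.042 m or horizontal distance between tile_plain_a and seat_plain_a above 0.012 m or z of tile_plain_a in the frame of seat_plain_a above 0.042 m or horizontal distance between tile_plain_b and seat_plain_b above 0.012 m or z of tile_plain_b in the frame of seat_plain_b above 0.042 m).
It fails at once if another triangle is touched or its seat pressed (contact force between any of the fingers, the arm and tile_blue above 0.5 N or value of joint any of pan_blue, pan_plain_a, pan_plain_b above 0.004 m or contact force between any of the fingers, the arm and tile_plain_a above 0.5 N or contact force between any of the fingers, the arm and tile_plain_b above 0.5 N).
It fails at once if the anvil, bell, paddle or bowl is touched, or moves more than 10 mm (contact force between any of the fingers, the arm and anvil above 0.5 N or distance of any of anvil, bell, paddle, glaze_bowl from where it was at the start of the episode above 0.01 m or contact force between any of the fingers, the arm and bell above 0.5 N or contact force between any of the fingers, the arm and paddle above 0.5 N or contact force between any of the fingers, the arm and glaze_bowl above 0.5 N).
It fails at once if the lattice door is touched, or moves more than 10 mm (contact force between any of the fingers, the arm and lattice_door above 0.5 N or distance of door_pull from where it was at the start of the episode above 0.01 m).
It also fails if it takes over 38 s, if anything falls off the work surface, if the arm or the gripper's body presses on something with over 40 N, if the wrist force passes 120 N, or if a joint passes its speed limit or range.

ROBOT

A 6-joint arm with a two-finger parallel gripper is mounted at the origin on the work surface. World frame = base frame: x ahead of the robot, y to its left, z up, the work surface at z = 0. Lengths are in m, angles in degrees, forces in N, time in s.
With the tool pointing down it reaches from about 0.375 to 0.9 m from the base axis. Payload 3.1 kg.
Tool frame: the origin (TCP) lies at the very end of the fingers, on their centre line; the grasp point (between the pads) lies 19 mm behind it (bot.tcp_to_grasp is the distance from the TCP to the grasp point, in m); z points along the fingers, y is the line along which they close (so a half turn about z gives the same grasp; the last joint's range is limited). The gripper opens to 87 mm and grips with 3 to 60 N. Pads are 19 mm wide; open, the fingers measure 117 mm over their backs; the gripper's body (75 mm by 190 mm) begins 51 mm behind the grasp point.
Start: joints at [56.408, 30.224, 82.088, -0, 67.689, -10.227], TCP at [0.248, 0.574, 0.223] pointing down, gripper open.
Joint ranges: [-176.69, 176.69], [-43.24, 126.21], [12.49, 139.97], [-82, 262], [0, 151.66], [-163.58, 163.58]. Speed limits (degrees/s): [159.86, 159.86, 180, 180, 180, 180].

INTERFACE

Orientations are given as a 3x3 rotation matrix whose columns are the frame's x, y, z axes.
In Python, from rig import telemetry, capture, camera_info, job, bot gives the robot as it stands. The module is installed in compiled form; this text tells all that it offers.
- The arm moves only by the tool carry_out, never from a script. Its argument "deltas" is a list that holds one entry, the list of rows, each a list of 7 numbers: the shift along the tool's x, y, z scaled (see below), then the turn, a rotation vector about the tool's x, y, z scaled (see below), then the closure, from -1 (fully open) to 1 (shut). In form: [[[dx, dy, dz, ax, ay, az, claw], ...]]. A call has exactly 10 rows; each row is the pose to reach, as a shift and turn from the pose commanded when the call began, along the tool's axes at that moment, turning the shorter way round; what a row does not reach only later rows make up. The controller multiplies each number of a shift by 15 cm and each number of a turn by 360 degrees. A row lasts 1/12 s, in which the tool goes at most 41.7 mm and 7.16 degrees, less where a joint would pass 70% of its speed; a pose out of reach is approached as far as the arm can. A call with a number of a shift or a turn outside -1 to 1 is refused whole. A call with a gripper value outside its range is refused whole. The fingers move at their own pace and stop on an object; the grip force is fixed at half the most. Time passes only in rows, so rows that repeat a pose let the fingers close, or fill a call up. It gives the time, the measured TCP pose, the force, the opening and the grip force at its end, in the units of the state.
- telemetry.read_state(): the state, without advancing time (a new reading comes with each control period).
- capture(name): name is "scene" or "side" or "wrist"; returns the picture (384x512x3 uint8, red, green, blue); there is no depth.
- camera_info(name): a dict with "mtx" (3x3 intrinsics, pixels), "cam_to_world" (4x4, takes a point from camera to world coordinates); the wrist camera has in their place "T_tool_cam" (4x4, takes a point from camera to tool coordinates, whose origin is the TCP and whose axes are the flange's). Camera axes: x right, y down, z forward; pixel columns grow to the right and rows downward; lengths in m; the calibration is good to about 2 mm. The wrist camera is an equidistant fisheye: a pixel r from the principal point sees the ray r / f radians off the axis. A picture is of the moment at which its call begins: read the wrist's pose just before it. camera_info takes no time and is no camera call.
- job.hand_in(): hands the job in; it is judged then, once.
The state is a dict: "time_s": time; "joint_positions": joint angles; "qvel": joint speeds; "tau": joint torques, N m; "position": TCP position; "tcp_rot": TCP orientation; "force": force on the tool from outside, world axes, zero at the start; "moment": the same for the moment, N m; "opening": opening from 0.0 (shut) to 1.0 (fully open); "grasp_force": force on a finger pad.
Only numpy, scipy, OpenCV 4.12 (cv2) and the standard library are available. Lean on these libraries where they do the work, as an engineer would, in place of code of your own. Each camera call takes 0.05 s, during which the arm holds its last target. There are 200 camera calls.

## Working session

There is one attempt and no reset: what is moved stays moved. The work goes in short steps, Python scripts to look and compute and a tool call to move; the robot and the scene stay as the last step left them, time stands still between calls to the robot, and variables do not carry over. Pictures are saved under pics/ and viewed, at most 10 in all, crops included, and the job is handed in when it is done.

Besides the shell and the picture viewer there is one more tool, called after "Emit:" in YAML: its name, and indented under it one key for each argument. carry_out: Moves the arm, as the interface text tells. Its arguments: {"type":"object","properties":{"deltas":{"type":"array","items":{"type":"array","items":{"type":"array","items":{"type":"number"}}}}},"required":["deltas"]}

```bash
mkdir -p pics
python3 - <<'E'
from rig import telemetry, capture, camera_info
import cv2
s=telemetry.read_state();print(s)
for n in("scene","side"):
    cv2.imwrite(f"pics/{n}0.png",cv2.resize(capture(n)[:,:,::-1],(800,600)))
    c=camera_info(n);print(c["mtx"],c["cam_to_world"])
E
```

```text
{'time_s': 0.0, 'joint_positions': array([ 5.64077264e+01,  3.02789526e+01,  8.21577421e+01, -1.11123213e-03,
        6.76891432e+01, -1.02284341e+01]), 'qvel': array([ 0.10806865,  0.04734286,  0.04334965,  0.13547748, -0.036097  ,
        0.08316953]), 'tau': array([ 3.84766763e-04, -4.40044641e+01, -1.76594245e+01,  6.33439980e-02,
        5.83189214e-02, -1.86041143e-04]), 'position': array([0.24742487, 0.57312546, 0.22156426]), 'tcp_rot': array([[-9.18007795e-01,  3.96560523e-01, -1.20021255e-03],
       [ 3.96562164e-01,  9.18006027e-01, -1.83942351e-03],
       [ 3.72359603e-04, -2.16456401e-03, -9.99997588e-01]]), 'force': array([-0.16305331,  0.27729521, -0.47004644]), 'moment': array([-0.00050675,  0.00416472, -0.03037614]), 'grasp_force': 0.0, 'opening': 1.0016909458229173}
[[468.61427815   0.         261.17668394]
 [  0.         468.61427815 190.45131988]
 [  0.           0.           1.        ]] [[ 0.7540734   0.47734962 -0.45112154  1.14563424]
 [ 0.65665578 -0.56183537  0.50313438 -0.70560016]
 [-0.01328503 -0.67563182 -0.7371195   1.09623461]
 [ 0.          0.          0.          1.        ]]
[[396.73968496   0.         251.11423861]
 [  0.         396.73968496 200.67053606]
 [  0.           0.           1.        ]] [[ 0.97777152 -0.1288133   0.16543876  0.3425886 ]
 [-0.20959748 -0.62168341  0.75470434 -0.93858538]
 [ 0.00563458 -0.77260396 -0.63486327  0.8217465 ]
 [ 0.          0.          0.          1.        ]]
```

View pics/scene0.png

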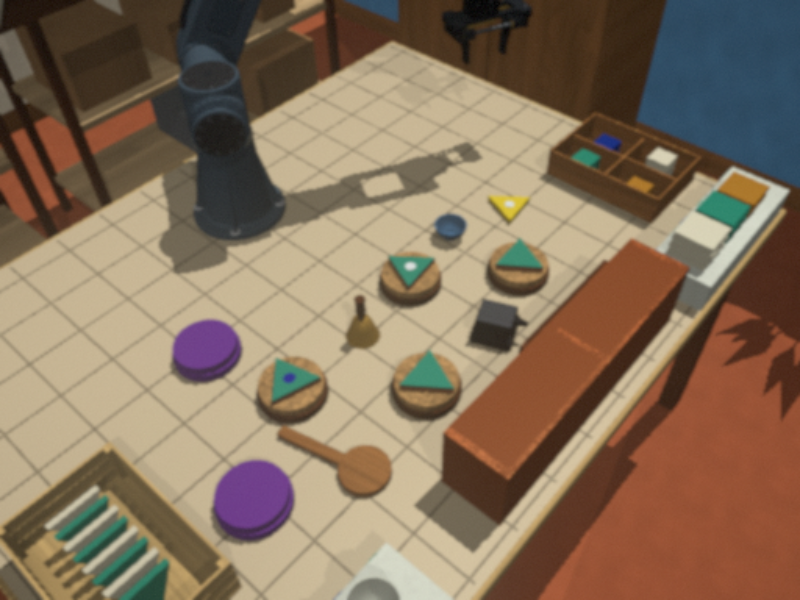

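View pics/side0.png

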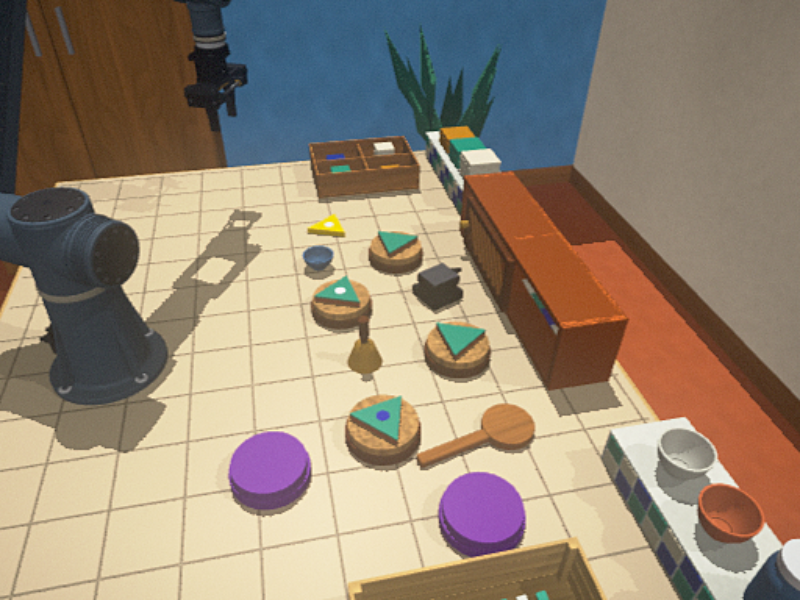

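The scene view shows the white-dot tile at about (410,266) of 800x600, with the bell at (360,325) and the bowl at (450,228) near it. In the side view the dot is at (340,290). Next I'll measure these precisely.

```bash
cat > h.py <<'E'
import numpy as np
from rig import camera_info
def ray(n,u,v):
    c=camera_info(n);T=c["cam_to_world"];d=T[:3,:3]@np.linalg.solve(c["mtx"],[u,v,1.]);return T[:3,3],d/np.linalg.norm(d)
def plane(n,u,v,z):
    o,d=ray(n,u,v);return o+d*(z-o[2])/d[2]
def two(a,b):
    (o,d),(p,e)=ray("scene",*a),ray("side",*b)
    s=np.linalg.lstsq(np.c_[d,-e],p-o,rcond=None)[0];x,y=o+s[0]*d,p+s[1]*e;return (x+y)/2,np.linalg.norm(x-y)
E
python3 - <<'E'
from h import *
from rig import capture
import cv2
px={}
for n,g in(("scene",(262,170)),("side",(218,186))):
    im=capture(n);h=cv2.cvtColor(im,cv2.COLOR_RGB2HSV)
    x,y=g
    m=(cv2.inRange(h,(0,0,150),(180,70,255)));r=np.zeros_like(m);cv2.circle(r,g,10,255,-1)
    v,u=np.nonzero(m&r);px[n]=(u.mean(),v.mean());print(n,"dot",px[n],len(u),plane(n,*px[n],.05))
    # tile incl. dot
    t=cv2.inRange(h,(70,70,50),(95,255,255));k,l,st,c=cv2.connectedComponentsWithStats(t)
    for i in range(1,k):
        if st[i,4]>150:
            ct=np.argwhere(l==i)[:,::-1].astype(np.int32)
            a,tri=cv2.minEnclosingTriangle(ct.reshape(-1,1,2)); tri=tri.reshape(3,2)
            P=np.array([plane(n,*q,.05)[:2] for q in tri]);print(n,st[i,4],P.mean(0).round(4),P.round(3).tolist())
    
print("dot2",two(px["scene"],px["side"]))
f=512/800
for nm,a,b in(("belltop",(360,298),(364,318)),("bowl",(450,222),(318,252))):print(nm,two(np.array(a)*f,np.array(b)*f))
E
```

```text
scene dot (np.float64(262.3658536585366), np.float64(169.8048780487805)) 41 [0.45014309 0.07761888 0.05      ]
scene 461 [0.844  0.6521] [[0.738, 0.632], [0.91, 0.575], [0.884, 0.749]]
scene 253 [0.6034 0.2399] [[0.579, 0.193], [0.656, 0.244], [0.575, 0.283]]
scene 229 [0.4514 0.0756] [[0.398, 0.069], [0.482, 0.033], [0.474, 0.125]]
scene 388 [ 0.6507 -0.1085] [[0.629, -0.157], [0.703, -0.103], [0.62, -0.065]]
scene 353 [ 0.4723 -0.2733] [[0.421, -0.258], [0.485, -0.325], [0.511, -0.237]]
scene 271 [ 0.4286 -0.6517] [[0.416, -0.708], [0.452, -0.677], [0.417, -0.57]]
scene 298 [ 0.481  -0.6556] [[0.468, -0.715], [0.506, -0.669], [0.468, -0.583]]
scene 323 [ 0.5328 -0.6533] [[0.52, -0.709], [0.558, -0.675], [0.52, -0.576]]
scene 397 [ 0.5872 -0.6514] [[0.571, -0.693], [0.618, -0.653], [0.572, -0.608]]
side dot (np.float64(217.44230769230768), np.float64(182.3653846153846)) 52 [0.45634673 0.09244911 0.05      ]
side 923 [0.923  1.3878] [[1.124, 1.915], [0.877, 1.924], [0.768, 0.325]]
side 944 [1.0279 1.0226] [[0.821, 0.321], [1.373, 1.652], [0.89, 1.095]]
side 171 [0.6041 0.2399] [[0.572, 0.286], [0.581, 0.19], [0.659, 0.243]]
side 201 [0.4528 0.0741] [[0.485, 0.031], [0.473, 0.125], [0.4, 0.067]]
side 310 [ 0.652 -0.108] [[0.708, -0.103], [0.619, -0.062], [0.629, -0.16]]
side 411 [ 0.472  -0.2745] [[0.419, -0.258], [0.485, -0.328], [0.512, -0.237]]
dot2 (array([0.4555004 , 0.07190207, 0.06200869]), np.float64(0.005937970148954446))
belltop (array([ 0.47561592, -0.09039962,  0.10816796]), np.float64(0.0026653416655760135))
bowl (array([0.42689414, 0.23554845, 0.04383003]), np.float64(0.003180929743803275))
```

Emit:
carry_out:
  deltas:
    - [[-0.04,-0.04,0,0,0,0,1],[-0.12,-0.12,0,0,0,0,1],[-0.22,-0.22,0,0,0,0,1],[-0.33,-0.33,0,0,0,0,1],[-0.45,-0.44,0,0,0,0,1],[-0.57,-0.56,0,0,0,0,1],[-0.68,-0.67,0,0,0,0,1],[-0.77,-0.76,0,0,0,0,1],[-0.83,-0.82,0,0,0,0,1],[-0.85,-0.84,0,0,0,0,1]]

```text
time_s: 1.03
position: [0.3154, 0.4055, 0.2226]
tcp_rot: [[-0.917, 0.398, -0.0], [0.398, 0.917, -0.001], [-0.0, -0.001, -1.0]]
force: [0.0, 1.1, -0.3]
opening: 0.32
grasp_force: 0.0
```

Emit:
carry_out:
  deltas:
    - [[-0.04,-0.04,0,0,0,0,1],[-0.12,-0.12,0,0,0,0,1],[-0.22,-0.22,0,0,0,0,1],[-0.33,-0.33,0,0,0,0,1],[-0.45,-0.44,0,0,0,0,1],[-0.57,-0.56,0,0,0,0,1],[-0.68,-0.67,0,0,0,0,1],[-0.77,-0.76,0,0,0,0,1],[-0.83,-0.82,0,0,0,0,1],[-0.85,-0.84,0,0,0,0,1]]

```text
time_s: 1.87
position: [0.3828, 0.2403, 0.2226]
tcp_rot: [[-0.918, 0.398, 0.001], [0.398, 0.918, -0.0], [-0.001, 0.0, -1.0]]
force: [-0.4, 0.4, 0.2]
opening: 0.008
grasp_force: 0.0
```

Emit:
carry_out:
  deltas:
    - [[-0.04,-0.04,0,0,0,0,1],[-0.12,-0.12,0,0,0,0,1],[-0.22,-0.22,0,0,0,0,1],[-0.33,-0.33,0,0,0,0,1],[-0.45,-0.44,0,0,0,0,1],[-0.57,-0.56,0,0,0,0,1],[-0.68,-0.67,0,0,0,0,1],[-0.77,-0.76,0,0,0,0,1],[-0.83,-0.82,0,0,0,0,1],[-0.85,-0.83,0,0,0,0,1]]

```text
time_s: 2.7
position: [0.4508, 0.0753, 0.2226]
tcp_rot: [[-0.918, 0.398, 0.001], [0.398, 0.918, -0.0], [-0.001, 0.0, -1.0]]
force: [1.1, -0.4, 0.1]
opening: 0.007
grasp_force: 0.0
```

Emit:
carry_out:
  deltas:
    - [[0,0,0.05,0,0,0,1],[0,0,0.14,0,0,0,1],[0,0,0.26,0,0,0,1],[0,0,0.38,0,0,0,1],[0,0,0.5,0,0,0,1],[0,0,0.62,0,0,0,1],[0,0,0.72,0,0,0,1],[0,0,0.8,0,0,0,1],[0,0,0.86,0,0,0,1],[0,0,0.88,0,0,0,1]]

```text
time_s: 3.53
position: [0.4483, 0.0775, 0.0891]
tcp_rot: [[-0.919, 0.395, -0.003], [0.395, 0.919, 0.0], [0.003, -0.001, -1.0]]
force: [-0.1, -0.6, 0.8]
opening: 0.002
grasp_force: 0.0
```

Run:
```python
from rig import telemetry, capture, camera_info
import cv2,numpy as np
s=telemetry.read_state();print(s["position"],s["force"])
a=[cv2.resize(capture(n)[:,:,::-1][90:270,130:370],None,fx=1.66,fy=1.66,interpolation=cv2.INTER_CUBIC) for n in("scene","side")]
cv2.imwrite("pics/b.png",np.hstack(a))
cv2.imwrite("pics/w.png",capture("wrist")[:,:,::-1]);print(camera_info("wrist"))
```

```text
[0.44827035 0.077504   0.08905201] [-0.10611299 -0.58254464  0.7600107 ]
{'mtx': array([[297.31863964,   0.        , 260.92758529],
       [  0.        , 297.31863964, 191.19095878],
       [  0.        ,   0.        ,   1.        ]]), 'T_tool_cam': array([[ 4.42661358e-04, -9.59843382e-01, -2.80536071e-01,
         7.82309388e-02],
       [ 9.99999744e-01,  5.82377032e-04, -4.14668583e-04,
        -5.46445435e-05],
       [ 5.61394659e-04, -2.80535815e-01,  9.59843394e-01,
        -1.61278562e-01],
       [ 0.00000000e+00,  0.00000000e+00,  0.00000000e+00,
         1.00000000e+00]])}
```

View pics/b.png

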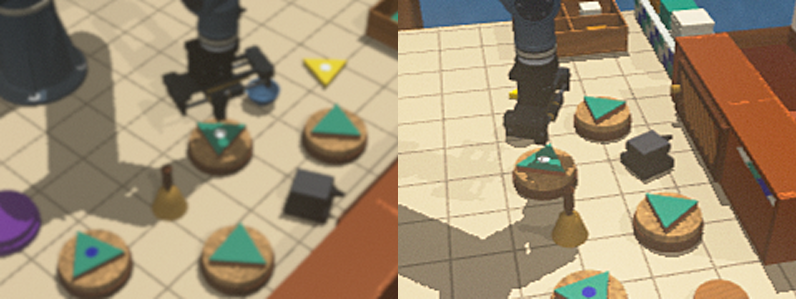

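View pics/w.png

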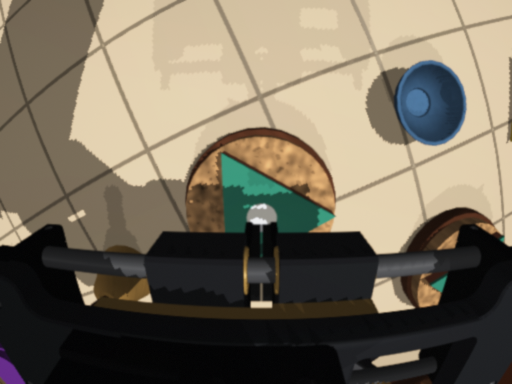

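The composite shows the fingers above the white-dot tile. The wrist view has the dot at (261,212), just ahead of the fingertips, with bell and bowl clear. I'll nudge 4 mm toward the dot and go lower.

Emit:
carry_out:
  deltas:
    - [[-0.01,0,0.02,0,0,0,1],[-0.02,0,0.05,0,0,0,1],[-0.02,0,0.08,0,0,0,1],[-0.02,0,0.11,0,0,0,1],[-0.02,0,0.14,0,0,0,1],[-0.02,0,0.17,0,0,0,1],[-0.02,0,0.19,0,0,0,1],[-0.02,0,0.2,0,0,0,1],[-0.02,0,0.2,0,0,0,1],[-0.02,0,0.2,0,0,0,1]]

```text
time_s: 4.52
position: [0.4523, 0.0752, 0.0604]
tcp_rot: [[-0.918, 0.397, -0.0], [0.397, 0.918, -0.0], [0.0, -0.0, -1.0]]
force: [-1.4, -0.3, -1.4]
opening: 0.002
grasp_force: 0.0
```

Run:
```python
from rig import telemetry, capture, camera_info
import cv2,numpy as np
s=telemetry.read_state();p,R=s["position"],s["tcp_rot"];print(p,s["force"])
im=capture("wrist");h=cv2.cvtColor(im,cv2.COLOR_RGB2HSV)
c=camera_info("wrist");K=c["mtx"];T=c["T_tool_cam"]
def w(u,v,z):
    a=np.array([u-K[0,2],v-K[1,2]]);r=np.hypot(*a);t=r/K[0,0]
    d=R@T[:3,:3]@np.r_[a/r*np.sin(t),np.cos(t)];o=p+R@T[:3,3];return o+d*(z-o[2])/d[2]
# visible tile outline: two left corners + right corner from pictures
m=cv2.inRange(h,(70,70,30),(95,255,255))[140:260,200:350];ys,xs=np.nonzero(m)
for i in(np.argmin(ys),np.argmax(xs)):print("corner",xs[i]+200,ys[i]+140,w(xs[i]+200,ys[i]+140,.05))
cv2.imwrite("pics/w2.png",cv2.resize(im[120:280,160:360,::-1],None,fx=3,fy=3,interpolation=cv2.INTER_CUBIC))
```

```text
[0.45230878 0.07521324 0.06043621] [-1.42788968 -0.25449866 -1.41753533]
corner 215 155 [0.39543771 0.07018448 0.05      ]
corner 345 226 [0.46938243 0.12667013 0.05      ]
```

View pics/w2.png

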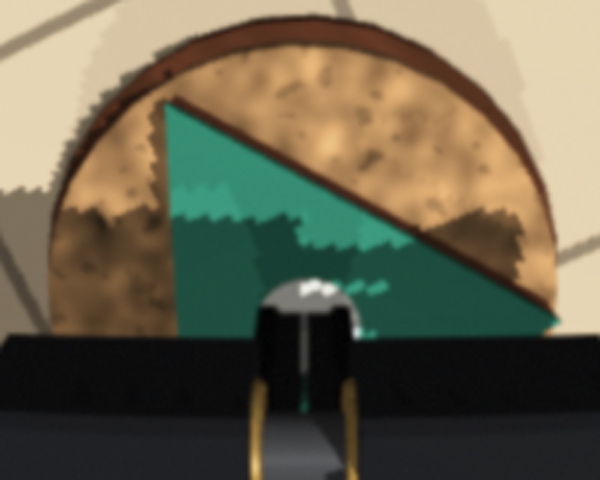

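The fingertips sit over the dot at about (308,300) in the crop, well inside the tile. I'll press slowly.

Emit:
carry_out:
  deltas:
    - [[0,0,0.02,0,0,0,1],[0,0,0.04,0,0,0,1],[0,0,0.06,0,0,0,1],[0,0,0.07,0,0,0,1],[0,0,0.08,0,0,0,1],[0,0,0.09,0,0,0,1],[0,0,0.1,0,0,0,1],[0,0,0.11,0,0,0,1],[0,0,0.12,0,0,0,1],[0,0,0.12,0,0,0,1]]

```text
time_s: 5.4
position: [0.4523, 0.0752, 0.0425]
tcp_rot: [[-0.918, 0.397, -0.0], [0.397, 0.918, 0.0], [0.0, -0.0, -1.0]]
force: [-0.6, 0.1, 4.9]
opening: 0.001
grasp_force: 2.0
```

Emit:
carry_out:
  deltas:
    - [[0,0,0.005,0,0,0,1],[0,0,0.01,0,0,0,1],[0,0,0.01,0,0,0,1],[0,0,0.01,0,0,0,1],[0,0,0.01,0,0,0,1],[0,0,0.01,0,0,0,1],[0,0,0.01,0,0,0,1],[0,0,0.01,0,0,0,1],[0,0,0.01,0,0,0,1],[0,0,0.01,0,0,0,1]]

```text
time_s: 6.23
position: [0.4523, 0.0752, 0.0411]
tcp_rot: [[-0.918, 0.397, -0.0], [0.397, 0.918, -0.0], [0.0, -0.0, -1.0]]
force: [-1.5, -1.1, 3.9]
opening: 0.006
grasp_force: 2.3
```

Run:
```python
from rig import telemetry, capture
import cv2,numpy as np
s=telemetry.read_state();print(s["position"],s["force"],s["time_s"])
a=[cv2.resize(capture(n)[:,:,::-1][130:220,180:300],None,fx=3.3,fy=3.3,interpolation=cv2.INTER_CUBIC) for n in("scene","side")]
cv2.imwrite("pics/p.png",np.hstack(a))
```

```text
[0.45233914 0.07523992 0.0410558 ] [-1.47447437 -1.07986032  3.91851925] 6.2333
```

View pics/p.png

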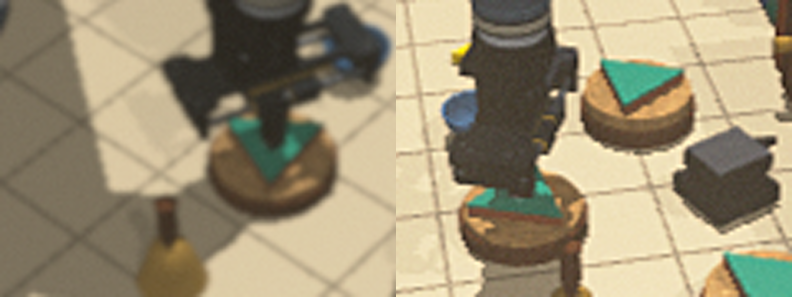

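The fingers press the tile at mid-face, about (270,140) in the left crop, and the seat has sunk with the tile level. I'll hold a few rows more, then withdraw slowly.

Emit:
carry_out:
  deltas:
    - [[0,0,0,0,0,0,1],[0,0,0,0,0,0,1],[0,0,0,0,0,0,1],[0,0,0,0,0,0,1],[0,0,-0.02,0,0,0,1],[0,0,-0.04,0,0,0,1],[0,0,-0.06,0,0,0,1],[0,0,-0.09,0,0,0,1],[0,0,-0.13,0,0,0,1],[0,0,-0.18,0,0,0,1]]

```text
time_s: 7.17
position: [0.4525, 0.0752, 0.0684]
tcp_rot: [[-0.918, 0.397, -0.0], [0.397, 0.918, 0.0], [0.0, -0.0, -1.0]]
force: [-0.4, -0.5, -0.3]
opening: 0.006
grasp_force: 0.0
```

Emit:
carry_out:
  deltas:
    - [[0,0,-0.05,0,0,0,1],[0,0,-0.13,0,0,0,1],[0,0,-0.23,0,0,0,1],[0,0,-0.35,0,0,0,1],[0,0,-0.48,0,0,0,1],[0,0,-0.6,0,0,0,1],[0,0,-0.7,0,0,0,1],[0,0,-0.77,0,0,0,1],[0,0,-0.8,0,0,0,1],[0,0,-0.8,0,0,0,1]]

```text
time_s: 8.0
position: [0.4531, 0.0752, 0.1895]
tcp_rot: [[-0.918, 0.397, 0.003], [0.397, 0.918, -0.0], [-0.003, 0.001, -1.0]]
force: [0.3, -0.7, -0.1]
opening: 0.005
grasp_force: 0.0
```

Run:
```python
from rig import telemetry, capture
import cv2,numpy as np
s=telemetry.read_state();print(s["position"],s["force"],s["time_s"])
a=[cv2.resize(capture(n)[:,:,::-1][90:270,130:370],None,fx=1.66,fy=1.66,interpolation=cv2.INTER_CUBIC) for n in("scene","side")]
cv2.imwrite("pics/q.png",np.hstack(a))
```

```text
[0.45310752 0.07522383 0.18950685] [ 0.30961273 -0.68870017 -0.05563049] 8.0
```

View pics/q.png

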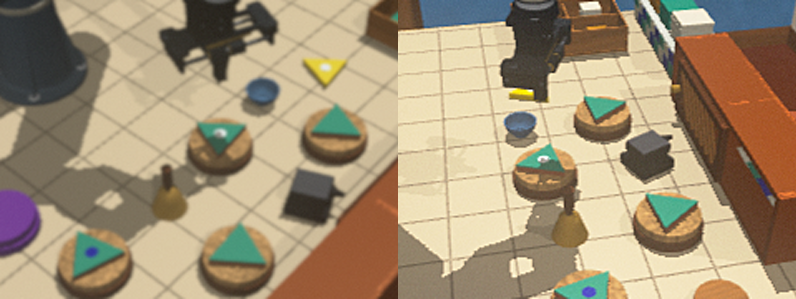

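The tile is back up and centred on its seat (dot at (219,133) in the left crop), nothing else has moved, and the arm is clear.

```bash
python3 -c "
from rig import job
print(job.hand_in())"
```

```text
the job is handed in; nothing more can be done
None
```

I pressed the white-dotted triangle down about 9 mm with the fingertips, held it for roughly a second and let it rise; the last pictures show it centred on its seat and nothing else moved, and the job is handed in (no verdict was returned).

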